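# Fit drive plate and grinding wheel to a bench grinding head

### The job

Get the grinding head ready: first set the aluminium drive plate over the upright spindle, boss up, so that it sits flush in the pocket of the blue head, then put the grinding wheel on the spindle, hub up, resting flat on the plate's boss. The wheel is brittle, so lower it all the way down instead of dropping it. Let go of both and leave the horseshoe, hammer and lock screw where they lie.

Things in the scene. Friction and masses are not known exactly. Their poses are not given: they have to be found in the camera images.
- head: Blue grinding head fixed to the bench: block 140 (x) by 104 (y) by 30 mm high, a bolted lug at each x end (190 mm over lugs). In its top a pocket 105 (x) by 69 (y) mm, 12 mm deep (floor 18 mm above the bench), mouth chamfered 4 mm. A steel spindle 22 mm in diameter rises from the pocket's middle; see spindle_tip. Origin: on the spindle's axis at bench height; z up, x along the pocket's long side.
- spindle_tip (a point): Centre of the spindle's top end, 92 mm above the bench. The last 8 mm of the spindle taper from 22 to 12 mm in diameter. With the plate seated it stands 30 mm above the plate's boss.
- plate: Loose pale aluminium drive plate, about 0.4 kg: block 100 (x) by 64 (y) by 12 mm thick; in the middle of its top a square boss 44 by 44 mm, 32 mm high, sides parallel to the plate's. A 28 mm hole runs through both. Lies boss up. Origin: centre of underside; z up, x along its long side. Fits the pocket either way round with 2.5 mm to spare on each side, flush with the head's top.
- wheel: Loose reddish-brown grinding wheel, about 0.6 kg: disc 130 mm in diameter, 20 mm thick; in the middle of its top a round steel hub 44 mm in diameter, 32 mm high. A 26 mm hole runs through both. Lies hub up. Origin: centre of underside; z up through the hub. Seated on the plate's boss its underside is 62 mm above the bench.
- horseshoe: Bystander: steel horseshoe about 140 by 135 mm, 9 mm thick, lying on the bench. Origin: near its middle, at the underside.
- hammer: Bystander: wooden-handled hammer, 260 mm long, 88 mm across its head, 26 mm thick, lying on the bench beyond the grinding head. Origin: near its middle, at the underside; x along its handle towards the hammer head.
- lock_screw: Bystander: lock screw with a black round knob 60 mm in diameter, standing on the knob with its 16 mm shank up, 66 mm high. Origin: centre of its underside.
Mind the look-alikes: they are no part of the job. Several things look just like the plate: the one meant starts nearest to the robot's base.

How it is judged:
By the outcome, as a careful person would: the job done as asked, in the order asked, and still so for the second after the job is handed in, with the robot touching nothing.
It also fails if it takes over 54 s, if anything falls off the work surface, if the arm or the gripper's body presses on something with over 40 N, if the wrist force passes 120 N, or if a joint passes its speed limit or range.

### The arm

A 6-joint arm with a two-finger parallel gripper is mounted at the origin on the work surface. World frame = base frame: x ahead of the robot, y to its left, z up, the work surface at z = 0. Lengths are in m, angles in rad, forces in N, time in s.
With the tool pointing down it reaches from about 0.275 to 0.85 m from the base axis. Payload 19 kg.
Tool frame: the origin (TCP) lies at the very end of the fingers, on their centre line; the grasp point (between the pads) lies 19 mm behind it; z points along the fingers, y is the direction in which the jaws open and shut (so a half turn about z gives the same grasp; the last joint's range is limited). The gripper opens to 85 mm and grips with 20 to 120 N. Pads are 22 mm wide; open, the fingers measure 114 mm over their backs; the gripper's body (76 mm by 85 mm) begins 54 mm behind the grasp point. The pads swing forward as they close: fully open they stand 13 mm farther back than shut.
Start: joints at [-1.241, 0.15, 1.437, -0, 1.554, -0.134], TCP at [0.257, -0.514, 0.231] pointing down, gripper open.
Joint ranges: [-2.8, 2.8], [-0.68, 2.1], [0.12, 2.68], [-1.39, 4.53], [0.16, 2.79], [-2.81, 2.81]. Speed limits (rad/s): [1.89, 1.89, 2.22, 3.01, 3.01, 3.01].

### API

Orientations are given as a unit quaternion [w, x, y, z].
In Python, from rig import state, get_image, camera_params, sign_off gives the robot as it stands.
- The arm moves only by the tool servo_tool, never from a script. Its arguments are lists of equal length, an entry for each row: "dp": the shift along the tool's x, y, z in cm, a list of three; "roll": the turn about the tool's z in rad; "fingers": the finger opening in cm, from 0 to 8.54. In form: {"dp": [[tx, ty, tz], ...], "roll": [roll, ...], "fingers": [fingers, ...]}. A call has 1 to 20 rows; each row is the pose to reach, as a shift and turn from the pose commanded when the call began, along the tool's axes at that moment; what a row does not reach only later rows make up. A row lasts 1/12 s, in which the tool goes at most 41.7 mm and 7.16 degrees, less where a joint would pass 70% of its speed; a pose out of reach is approached as far as the arm can. A call with a gripper value outside its range is refused whole. The fingers move at their own pace and stop on an object; "force" is the grip in N (left out, the last holds). Time passes only in rows, so rows that repeat a pose let the fingers close. It gives the time, the measured TCP pose, the force and the opening at its end, in the units of the state.
- state(): the state, without advancing time (a new reading comes with each control period).
- get_image(name): name is "scene" or "top"; returns (picture, depth): 400x640x3 uint8, red, green, blue; 400x640 float32, m along the optical axis (not along the pixel's ray), 0 where there is no reading.
- camera_params(name): a dict with "K" (3x3 intrinsics, pixels), "rvec" (rotation vector, rad) and "tvec" (3), from world to camera coordinates, as OpenCV has them. Camera axes: x right, y down, z forward; pixel columns grow to the right and rows downward; lengths in m; the calibration is good to about 2 mm. A picture is of the moment at which its call begins. camera_params takes no time and is no camera call.
- sign_off(): hands the job in, once; it reports no verdict.
The state is a dict: "time": time; "q": joint angles; "qvel": joint speeds; "effort": joint torques, N m; "ee_pos": TCP position; "eef_rot": TCP orientation; "contact_force": force on the tool from outside, world axes, zero at the start; "torque": the same for the moment, N m; "grip_width": finger opening in m.
Only numpy, scipy, OpenCV 4.12 (cv2) and the standard library are available. Lean on these libraries where they do the work, as an engineer would, in place of code of your own. Each camera call takes 0.05 s, during which the arm holds its last target.

## Working session

There is one attempt and no reset: what is moved stays moved. The work goes in short steps, Python scripts to look and compute and a tool call to move; the robot and the scene stay as the last step left them, time stands still between calls to the robot, and variables do not carry over. Pictures are saved under pics/ and viewed, and the job is handed in when it is done.

Besides the shell and the picture viewer there is one more tool, called after ">>>" as name(argument=value, ...), one argument or row to a line, values as JSON. servo_tool: Moves the arm, as the interface text tells. Its arguments: {"type":"object","properties":{"dp":{"type":"array","items":{"type":"array","items":{"type":"number"}}},"roll":{"type":"array","items":{"type":"number"}},"fingers":{"type":"array","items":{"type":"number"}},"force":{"type":"number"}},"required":["dp","roll","fingers"]}

```bash
ls; mkdir -p pics; cat > h.py <<'E'
import numpy as np,cv2
from rig import state,get_image,camera_params,sign_off
def cam(n):
    p=camera_params(n);R=cv2.Rodrigues(np.array(p['rvec'],float))[0];return np.array(p['K'],float),R,np.array(p['tvec'],float).ravel()
def ray(n,u,v,z):
    K,R,t=cam(n);d=R.T@np.linalg.inv(K)@np.array([u,v,1.]);c=-R.T@t;return c+d*(z-c[2])/d[2]
def proj(n,P):
    K,R,t=cam(n);q=K@(R@np.array(P,float)+t);return q[:2]/q[2]
def cloud(n,d):
    K,R,t=cam(n);v,u=np.mgrid[:d.shape[0],:d.shape[1]]
    c=np.stack([(u-K[0,2])/K[0,0]*d,(v-K[1,2])/K[1,1]*d,d],-1);return (c-t)@R
E
python3 - <<'E'
from h import *
for n in('scene','top'):
    i,d=get_image(n);cv2.imwrite(f'pics/{n}0.png',i[...,::-1]);np.savez(f'{n}0.npz',i=i,d=d)
    K,R,t=cam(n);print(n,K[0,0],-R.T@t)
s=state();print(s)
E
```

```text
pics
scene 424.29714712825216 [1.24898016 0.24394918 0.92081147]
top 375.91072549941765 [0.43628287 0.08932262 1.19126713]
{'time': 0.1, 'q': array([-1.24099341e+00,  1.50939660e-01,  1.43793848e+00,  4.18803393e-05,
        1.55383209e+00, -1.34004690e-01]), 'qvel': array([ 0.00110947, -0.0022137 , -0.00115005, -0.00089361,  0.00079072,
       -0.00187254]), 'effort': array([ 6.10074552e-03, -7.14383912e+01, -5.71797180e+01, -2.25784815e-04,
        7.13578222e-03,  1.01041761e-05]), 'ee_pos': array([ 0.25714938, -0.51404581,  0.23074794]), 'eef_rot': array([-5.58159821e-04,  9.73230539e-01,  2.29830384e-01, -3.37809049e-05]), 'contact_force': array([ 0.31523683, -0.090165  , -0.18421698]), 'torque': array([-0.02512972, -0.02059174,  0.01180498]), 'grip_width': 0.08534156368334045}
```

View pics/scene0.png

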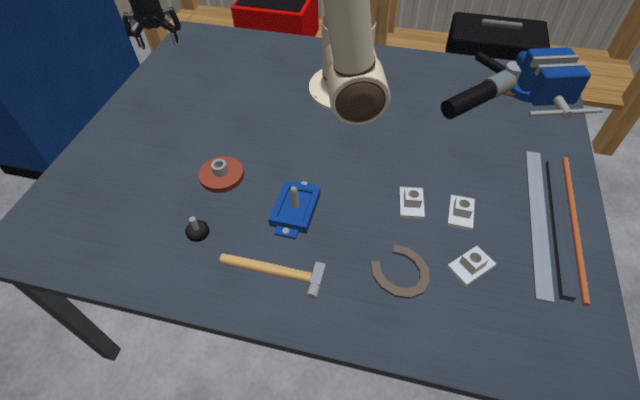

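View pics/top0.png

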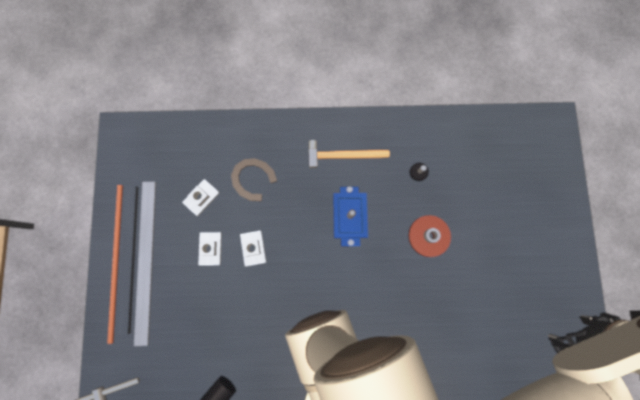

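The scene picture shows three plate look-alikes at about (412,201), (462,211) and (472,265). In the top picture they are at (253,248), (209,248) and (201,197). The head is at top (350,215), the wheel at (431,236), and the horseshoe, hammer and screw lie beyond them. Next I measure them all.

```bash
cat > m.py <<'E'
from h import *
def blobs(n,m,amin=60):
    k,l,s,c=cv2.connectedComponentsWithStats(m.astype(np.uint8));return [(l==j) for j in range(1,k) if s[j,4]>amin]
def meas(n,i,d):
    P=cloud(n,d);hsv=cv2.cvtColor(i,cv2.COLOR_RGB2HSV).astype(int);ok=(d>0)&(P[...,0]>.2)&(P[...,0]<.8)&(abs(P[...,1])<.7)
    hue,sat,val=hsv[...,0],hsv[...,1],hsv[...,2]
    print('==',n)
    for nm,m in dict(white=(sat<40)&(val>140),blue=(hue>100)&(hue<125)&(sat>150)&(val>80),red=((hue<10)|(hue>172))&(sat>110)).items():
        for b in blobs(n,m&ok):
            z=P[b][:,2];v,u=np.nonzero(b);zt=np.median(z)
            pts=np.array([ray(n,a,c,zt)[:2] for a,c in zip(u,v)],np.float32)
            r=cv2.minAreaRect(pts);print(nm,'px',u.mean().round(),v.mean().round(),'z',np.round(np.percentile(z,[5,50,95]),3),'rect',np.round(r[0],4),np.round(r[1],4),round(r[2],1),'dist',round(float(np.hypot(*r[0])),3))
    # raised things by depth: boss/hub tops
    for nm,lo,hi in(('boss/hub',.036,.06),('spindle',.085,.1)):
        for b in blobs(n,ok&(P[...,2]>lo)&(P[...,2]<hi)&(P[...,0]>.28),8):
            v,u=np.nonzero(b);q=P[b];r=cv2.minAreaRect(q[:,:2].astype(np.float32));print(nm,'px',u.mean().round(),v.mean().round(),len(u),'z',np.round(np.percentile(q[:,2],[5,50,95]),3),np.round(r[0],4),np.round(r[1],4),round(r[2],1))
E
python3 - <<'E'
from m import *
for n in('scene','top'):
    f=np.load(n+'0.npz');meas(n,f['i'],f['d'])
i=np.load('top0.npz')['i'][170:280,180:460,::-1];cv2.imwrite('pics/c0.png',cv2.resize(i,None,fx=2.8,fy=2.8,interpolation=2))
i=np.load('scene0.npz')['i'][145:290,170:500,::-1];cv2.imwrite('pics/c1.png',cv2.resize(i,None,fx=2.4,fy=2.4,interpolation=2))
E
```

```text
== scene
white px 371.0 42.0 z [0.272 0.316 0.372] rect [0.2127 0.1037] [0.2007 0.0068] 12.6 dist 0.237
white px 360.0 77.0 z [0.206 0.228 0.245] rect [0.2659 0.0861] [0.1215 0.1456] 17.4 dist 0.279
white px 539.0 229.0 z [0.005 0.007 0.01 ] rect [0.4505 0.6214] [0.0395 0.4986] 90.0 dist 0.768
white px 218.0 164.0 z [0.029 0.05  0.053] rect [ 0.5042 -0.267 ] [0.0396 0.0409] 13.2 dist 0.571Traceback (most recent call last):
  File "<stdin>", line 3, in <module>
  File "m.py", line 11, in meas
    pts=np.array([ray(n,a,c,zt)[:2] for a,c in zip(u,v)],np.float32)
                  ~~~^^^^^^^^^^
  File "h.py", line 6, in ray
    K,R,t=cam(n);d=R.T@np.linalg.inv(K)@np.array([u,v,1.]);c=-R.T@t;return c+d*(z-c[2])/d[2]
          ~~~^^^
  File "h.py", line 4, in cam
    p=camera_params(n);R=cv2.Rodrigues(np.array(p['rvec'],float))[0];return np.array(p['K'],float),R,np.array(p['tvec'],float).ravel()
ValueError: time passes only in moves, steps and waits
```

```bash
sleep 1
sed -i 's/^def cam(n)/import functools\n@functools.lru_cache(None)\ndef cam(n)/' h.py
python3 - <<'E'
from m import *
for n in('scene','top'):
    f=np.load(n+'0.npz');meas(n,f['i'],f['d'])
i=np.load('top0.npz')['i'][170:280,180:460,::-1];cv2.imwrite('pics/c0.png',cv2.resize(i,None,fx=2.8,fy=2.8,interpolation=2))
i=np.load('scene0.npz')['i'][145:290,170:500,::-1];cv2.imwrite('pics/c1.png',cv2.resize(i,None,fx=2.4,fy=2.4,interpolation=2))
E
```

```text
== scene
white px 371.0 42.0 z [0.272 0.316 0.372] rect [0.2127 0.1037] [0.2007 0.0068] 12.6 dist 0.237
white px 360.0 77.0 z [0.206 0.228 0.245] rect [0.2659 0.0861] [0.1215 0.1456] 17.4 dist 0.279
white px 539.0 229.0 z [0.005 0.007 0.01 ] rect [0.4505 0.6214] [0.0395 0.4986] 90.0 dist 0.768
white px 218.0 164.0 z [0.029 0.05  0.053] rect [ 0.5042 -0.267 ] [0.0396 0.0409] 13.2 dist 0.571
white px 412.0 202.0 z [0.001 0.012 0.045] rect [0.4799 0.2878] [0.1045 0.0648] 7.6 dist 0.56
white px 461.0 211.0 z [0.001 0.012 0.044] rect [0.4822 0.4208] [0.0657 0.1032] 89.1 dist 0.64
white px 472.0 265.0 z [0.001 0.012 0.044] rect [0.6456 0.453 ] [0.0659 0.1028] 47.6 dist 0.789
white px 317.0 274.0 z [0.022 0.025 0.027] rect [0.7681 0.0925] [0.0242 0.0659] 90.0 dist 0.774
white px 280.0 362.0 z [-0.758 -0.752 -0.745] rect [ 0.7595 -0.0925] [1.2177 0.084 ] 90.0 dist 0.765
white px 461.0 397.0 z [-0.756 -0.751 -0.745] rect [0.727  0.6133] [0.0901 0.0167] 89.9 dist 0.951
blue px 295.0 205.0 z [0.013 0.026 0.031] rect [ 0.5713 -0.0179] [0.1101 0.1526] 89.3 dist 0.572
blue px 286.0 231.0 z [0.005 
[... 1843 characters left out ...]
 429.0 236.0 z [0.015 0.019 0.023] rect [ 0.5035 -0.2657] [0.1258 0.1212] 88.4 dist 0.569
boss/hub px 420.0 170.0 16 z [0.037 0.048 0.058] [ 0.7053 -0.2436] [0.0135 0.0054] 47.7
boss/hub px 197.0 195.0 155 z [0.038 0.043 0.047] [0.6458 0.4523] [0.0458 0.0441] 46.8
boss/hub px 349.0 216.0 11 z [0.038 0.052 0.057] [ 0.5679 -0.0177] [0.0212 0.009 ] 69.6
boss/hub px 432.0 235.0 136 z [0.039 0.05  0.054] [ 0.5028 -0.2658] [0.042  0.0415] 0.5
boss/hub px 250.0 247.0 156 z [0.039 0.043 0.046] [0.4809 0.2865] [0.044  0.0449] 8.9
boss/hub px 206.0 248.0 165 z [0.039 0.043 0.046] [0.4826 0.4199] [0.0452 0.0421] 88.5
spindle px 351.0 212.0 29 z [0.086 0.09  0.093] [ 0.5737 -0.0191] [0.0146 0.0172] 43.7
```

View pics/c0.png

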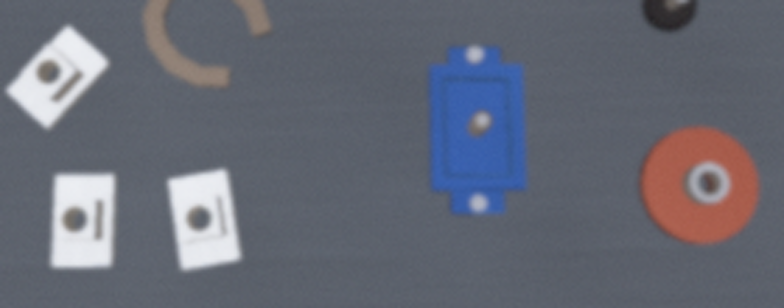

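View pics/c1.png

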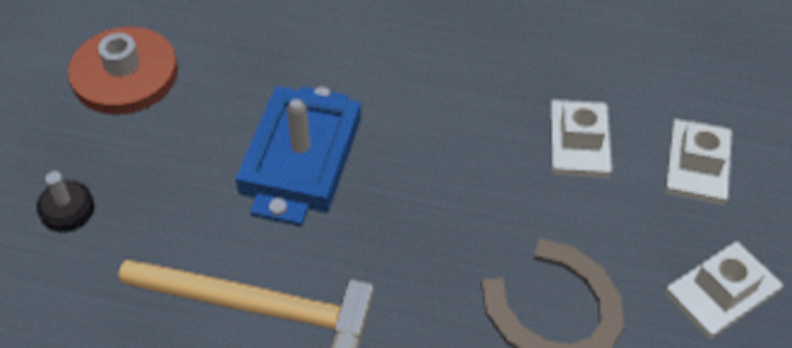

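The intended plate is the one at scene (412,201) / top (253,248). It is 0.56 m from the base, against 0.64 m and 0.79 m for the two look-alikes, and the crops confirm it is boss up. Next I refine the poses of plate, head and wheel.

```bash
cat > r.py <<'E'
from h import *
def rect(q): 
    r=cv2.minAreaRect(q[:,:2].astype(np.float32));b=cv2.boxPoints(r);e=b[1]-b[0];f=b[2]-b[1];L=e if np.hypot(*e)>np.hypot(*f) else f
    a=np.degrees(np.arctan2(L[1],L[0]));a=(a+90)%180-90;return np.round(r[0],4),np.round(r[1],4),round(float(a),2)
def band(P,c,rad,lo,hi):
    q=P.reshape(-1,3);return q[(np.hypot(q[:,0]-c[0],q[:,1]-c[1])<rad)&(q[:,2]>lo)&(q[:,2]<hi)]
def circ(q,): (c,r)=cv2.minEnclosingCircle(q[:,:2].astype(np.float32));return np.round(c,4),round(r,4)
E
python3 - <<'E'
from r import *
for n in('scene','top'):
    f=np.load(n+'0.npz');P=cloud(n,f['d']);print(n)
    print(' plate top',rect(band(P,(.481,.287),.07,.009,.016)),'boss',rect(band(P,(.481,.287),.04,.040,.048)))
    print(' head top',rect(band(P,(.574,-.02),.1,.026,.034)))
    q=band(P,(.574,-.02),.02,.085,.096);print(' spindle',q.mean(0).round(4),q[q[:,2]>.0895].mean(0).round(4),len(q))
    q=band(P,(.574,-.02),.07,.015,.0205);print(' floor',rect(q),len(q))
    q=band(P,(.505,-.265),.08,.0165,.024);print(' wheel disc',circ(q),rect(q)); q=band(P,(.505,-.265),.03,.047,.056);print(' hub',circ(q),rect(q))
    hsv=cv2.cvtColor(f['i'],cv2.COLOR_RGB2HSV)
    m=((hsv[...,1]<90)&(hsv[...,2]>120)).astype(np.uint8);k,l,s,c=cv2.connectedComponentsWithStats(m)
    for j in range(1,k):
        w=ray(n,*c[j],.014)
        if np.hypot(w[0]-.574,w[1]+.02)<.12:print('  bright',c[j].round(1),s[j,4],w.round(4))
E
```

```text
scene
 plate top (array([0.4828, 0.2865]), array([0.1033, 0.0643]), 8.94) boss (array([0.4816, 0.2863]), array([0.0474, 0.0435]), 7.35)
 head top (array([ 0.5754, -0.0198]), array([0.1049, 0.1438]), -0.59)
 spindle [ 0.5779 -0.0196  0.0887] [ 0.577  -0.02    0.0906] 32
 floor (array([ 0.5814, -0.0117]), array([0.0879, 0.1246]), -1.0) 516
 wheel disc (array([ 0.5073, -0.2667]), 0.0665) (array([ 0.5075, -0.2654]), array([0.1272, 0.1275]), -78.78)
 hub (array([ 0.5053, -0.268 ]), 0.0243) (array([ 0.5058, -0.2664]), array([0.0438, 0.0425]), 76.48)
  bright [304.  182.3] 23 [ 0.4845 -0.019   0.014 ]
  bright [293.4 188.2] 21 [ 0.513 -0.042  0.014]
  bright [298.  199.5] 2 [ 0.5495 -0.018   0.014 ]
  bright [285.2 230.2] 36 [ 0.6567 -0.0216  0.014 ]
top
 plate top (array([0.4808, 0.2862]), array([0.1004, 0.0639]), 9.09) boss (array([0.4808, 0.2861]), array([0.0441, 0.0445]), -82.9)
 head top (array([ 0.5734, -0.02  ]), array([0.1044, 0.1389]), -0.84)
 spindle [ 0.5741 -0.0199  0.0895] [ 0.5741 -0.0193  0.0915] 28
 floor (array([ 0.576 , -0.0112]), array([0.085 , 0.1047]), -2.56) 511
 wheel disc (array([ 0.5034, -0.2666]), 0.0649) (array([ 0.5031, -0.2664]), array([0.1266, 0.1269]), -61.36)
 hub (array([ 0.503 , -0.2659]), 0.0217) (array([ 0.5039, -0.2664]), array([0.0404, 0.0395]), 88.67)
  bright [349.2 188.6] 40 [ 0.659  -0.0233  0.014 ]
  bright [359. 191.] 1 [ 0.6506 -0.0542  0.014 ]
  bright [336. 192.] 3 [0.6493 0.0192 0.014 ]
  bright [365.5 192. ] 2 [ 0.6468 -0.0748  0.014 ]
  bright [367.  196.5] 6 [ 0.6321 -0.0788  0.014 ]
  bright [351.2 213.2] 46 [ 0.5801 -0.0263  0.014 ]
  bright [368. 225.] 9 [ 0.5414 -0.0775  0.014 ]
  bright [333. 235.] 1 [0.5131 0.0335 0.014 ]
  bright [368. 237.] 1 [ 0.5038 -0.0757  0.014 ]
  bright [363. 238.] 1 [ 0.5012 -0.0599  0.014 ]
  bright [350.4 242.9] 35 [ 0.4872 -0.02    0.014 ]
```

>>> servo_tool(
  dp=[
    [0.56, -0.62, 0],
    [1.7, -1.85, 0],
    [3.4, -3.7, 0],
    [5.6, -6.2, 0],
    [8.2, -9.0, 0],
    [10.8, -11.9, 0],
    [13.4, -14.8, 0],
    [16.0, -17.6, 0],
    [18.6, -20.5, 0],
    [21.2, -23.4, 0],
    [23.8, -26.2, 0],
    [26.4, -29.1, 0],
    [29.0, -31.9, 0],
    [31.6, -34.8, 0],
    [34.2, -37.7, 0],
    [36.8, -40.5, 0],
    [39.4, -43.4, 0.5],
    [42.0, -46.3, 1],
    [44.6, -49.1, 1.5],
    [47.0, -51.8, 2],
  ],
  roll=[0, 0.01, 0.03, 0.05, 0.07, 0.09, 0.11, 0.13, 0.15, 0.17, 0.19, 0.21, 0.23, 0.25, 0.27, 0.28, 0.29, 0.3, 0.31, 0.3155],
  fingers=[8.5, 8.5, 8.5, 8.5, 8.5, 8.5, 8.5, 8.5, 8.5, 8.5, 8.5, 8.5, 8.5, 8.5, 8.5, 8.5, 8.5, 8.5, 8.5, 8.5],
  force=60,
)

```text
time: 1.77
ee_pos: [0.4453, 0.1619, 0.211]
eef_rot: [-0.0, 0.997, 0.074, 0.0]
contact_force: [0.9, -1.4, 0.8]
grip_width: 0.0854
```

```bash
cat > d.py <<'E'
import sys,math
# cx cy cz yawdeg tx ty tz tyaw
cx,cy,cz,a,tx,ty,tz,b=map(float,sys.argv[1:]);r=math.radians(a);dx,dy=tx-cx,ty-cy
print('dp cm',round(100*(dx*math.cos(r)+dy*math.sin(r)),2),round(100*(dx*math.sin(r)-dy*math.cos(r)),2),round(100*(cz-tz),2),'roll',round(math.radians(a-b),4))
E
python3 d.py .4458 .1596 .2107 8.49 .4815 .2863 .08 8.49
python3 -c "from h import *;s=state();print(s['ee_pos'],s['qvel'])"
```

```text
dp cm 5.4 -12.0 13.07 roll 0.0
[0.44528303 0.16188762 0.21104476] [ 0.85344822  0.54158136 -0.38144816 -0.00377153 -0.1592414   0.90836654]
```

>>> servo_tool(
  dp=[
    [1.2, -2.7, 2],
    [2.4, -5.3, 4],
    [3.5, -7.8, 6],
    [4.3, -9.6, 8],
    [4.9, -10.9, 9.5],
    [5.2, -11.6, 10.7],
    [5.4, -12.0, 11.6],
    [5.4, -12.0, 12.3],
    [5.4, -12.0, 12.8],
    [5.4, -12.0, 13.0],
    [5.4, -12.0, 13.0],
    [5.4, -12.0, 13.0],
    [5.4, -12.0, 13.0],
  ],
  roll=[0, 0, 0, 0, 0, 0, 0, 0, 0, 0, 0, 0, 0],
  fingers=[8.5, 8.5, 8.5, 8.5, 8.5, 8.5, 8.5, 8.5, 8.5, 8.5, 8.5, 8.5, 8.5],
)

```text
time: 2.85
ee_pos: [0.4818, 0.2857, 0.0821]
eef_rot: [-0.0, 0.997, 0.074, 0.001]
contact_force: [-0.5, -0.3, 0.1]
grip_width: 0.0852
```

```bash
python3 - <<'E'
from h import *
s=state();print(s['ee_pos'],s['eef_rot'])
for n,c in(('scene',(300,420,60,60)),):
    i,d=get_image(n);cv2.imwrite('pics/a1.png',cv2.resize(i[100:260,300:540,::-1],None,fx=3.3,fy=3.3,interpolation=2))
    cv2.imwrite('pics/a1.png',cv2.resize(i[100:260,300:540,::-1],None,fx=3.3,fy=3.3,interpolation=2))
    print(proj(n,s['ee_pos']),proj(n,(.4815,.2863,.044)))
E
```

```text
[0.48180953 0.28574591 0.08206309] [-2.18271347e-04  9.97270638e-01  7.38306865e-02  5.05849274e-04]
[414.92788337 184.3041093 ] [412.98590254 193.60511057]
```

View pics/a1.png

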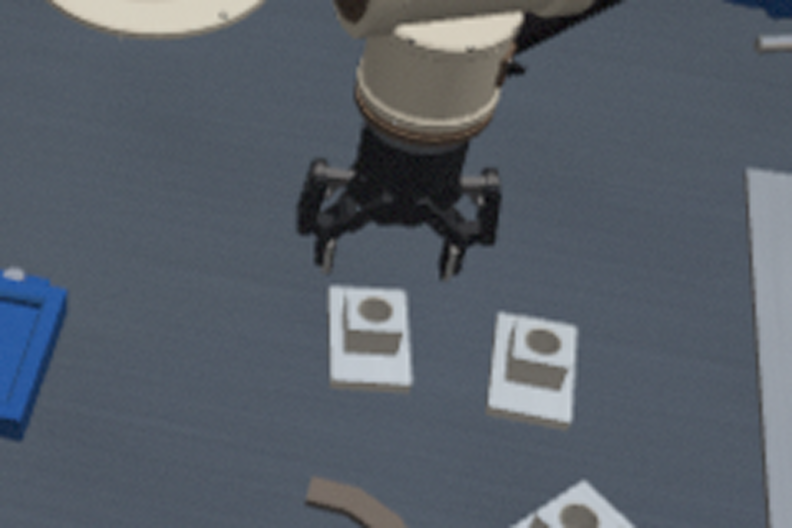

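>>> servo_tool(
  dp=[
    [0, 0, 0.8],
    [0, 0, 1.8],
    [0, 0, 2.8],
    [0, 0, 3.8],
    [0, 0, 4.8],
    [0, 0, 5.6],
    [0, 0, 6.2],
    [0, 0, 6.5],
    [0, 0, 6.6],
    [0, 0, 6.6],
    [0, 0, 6.6],
    [0, 0, 6.6],
    [0, 0, 6.6],
    [0, 0, 6.6],
    [0, 0, 6.6],
    [0, 0, 6.6],
    [0, 0, 6.6],
  ],
  roll=[0, 0, 0, 0, 0, 0, 0, 0, 0, 0, 0, 0, 0, 0, 0, 0, 0],
  fingers=[8.5, 8.5, 8.5, 8.5, 8.5, 8.5, 8.5, 8.5, 8.5, 7, 6, 5, 4, 3, 3, 3, 3],
  force=60,
)

```text
time: 4.32
ee_pos: [0.4818, 0.2861, 0.016]
eef_rot: [-0.0, 0.997, 0.074, 0.0]
contact_force: [-0.4, -1.5, 5.9]
grip_width: 0.0429
```

>>> servo_tool(
  dp=[
    [0, 0, -0.2],
    [0, 0, -0.6],
    [0, 0, -1.4],
    [0, 0, -2.6],
    [0, 0, -4.2],
    [0, 0, -6.0],
    [0, 0, -7.8],
    [0, 0, -9.4],
    [0, 0, -10.8],
    [0, 0, -11.8],
    [0, 0, -12.3],
    [0, 0, -12.5],
    [0, 0, -12.5],
  ],
  roll=[0, 0, 0, 0, 0, 0, 0, 0, 0, 0, 0, 0, 0],
  fingers=[3, 3, 3, 3, 3, 3, 3, 3, 3, 3, 3, 3, 3],
)

```text
time: 5.4
ee_pos: [0.4815, 0.2859, 0.1405]
eef_rot: [-0.0, 0.997, 0.074, 0.0]
contact_force: [0.8, -0.9, -3.8]
grip_width: 0.043
```

```bash
python3 - <<'E'
from r import *
s=state();print(s['ee_pos'],s['eef_rot'],s['grip_width'],s['contact_force'])
i,d=get_image('scene');P=cloud('scene',d);z=s['ee_pos'][2]
q=band(P,s['ee_pos'],.07,z-.018,z+.002);print(np.percentile(q[:,2],[1,10,50,90]),rect(q),len(q))
cv2.imwrite('pics/a2.png',cv2.resize(i[80:240,300:540,::-1],None,fx=3.3,fy=3.3,interpolation=2))
E
python3 d.py .4815 .2863 0 8.49 .5745 -.0199 0 -0.9
```

```text
[0.48145678 0.28594042 0.14047489] [-5.57912055e-05  9.97251510e-01  7.40906251e-02  3.74238645e-05] 0.04296734307836531 [ 0.82508143 -0.91453601 -3.83925529]
[0.12338861 0.1283912  0.13523547 0.13798264] (array([0.4872, 0.2871]), array([0.0924, 0.0642]), 9.04) 411
dp cm 4.68 31.66 0.0 roll 0.1639
```

View pics/a2.png

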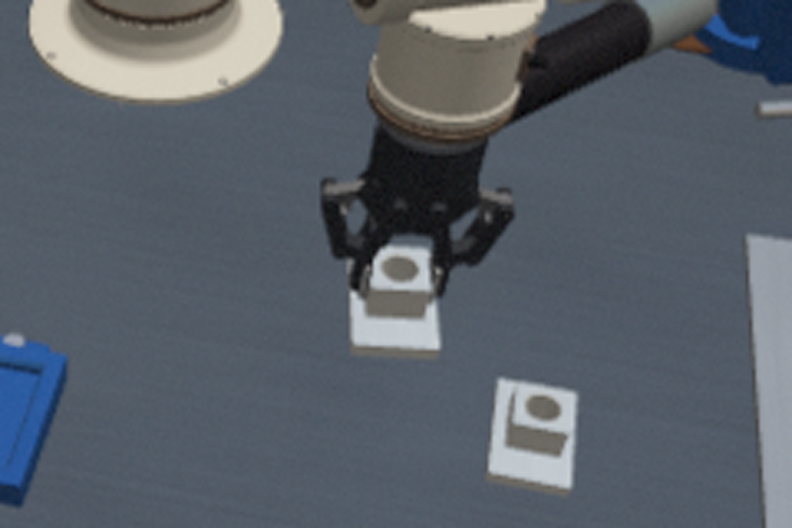

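The plate is held level: boss at crop (400,275), between the fingers. Now I carry it over the head.

>>> servo_tool(
  dp=[
    [0.1, 0.5, 0],
    [0.25, 1.6, 0],
    [0.5, 3.4, 0],
    [0.85, 5.8, 0],
    [1.25, 8.4, 0],
    [1.6, 11.0, 0],
    [2.0, 13.6, 0],
    [2.4, 16.2, 0],
    [2.8, 18.8, 0],
    [3.2, 21.4, 0],
    [3.55, 24.0, 0],
    [3.9, 26.4, 0],
    [4.2, 28.4, 0],
    [4.45, 30.0, 0],
    [4.6, 31.0, 0],
    [4.65, 31.5, 0],
    [4.68, 31.66, 0],
    [4.68, 31.66, 0],
    [4.68, 31.66, 0],
    [4.68, 31.66, 0],
  ],
  roll=[0, 0.01, 0.02, 0.03, 0.045, 0.06, 0.075, 0.09, 0.105, 0.12, 0.13, 0.14, 0.15, 0.155, 0.16, 0.164, 0.164, 0.164, 0.164, 0.164],
  fingers=[3, 3, 3, 3, 3, 3, 3, 3, 3, 3, 3, 3, 3, 3, 3, 3, 3, 3, 3, 3],
)

```text
time: 7.12
ee_pos: [0.5744, -0.0195, 0.1404]
eef_rot: [-0.0, 1.0, -0.007, 0.0]
contact_force: [0.5, -0.2, -3.8]
grip_width: 0.0432
```

```bash
cat > look.py <<'E'
from r import *
import sys
nm,u0,u1,v0,v1,f=sys.argv[1],*map(float,sys.argv[2:7])
s=state();print(s['ee_pos'].round(4),s['eef_rot'].round(4),round(s['grip_width'],4),s['contact_force'].round(1))
i,d=get_image('scene');np.savez(nm+'.npz',i=i,d=d,p=s['ee_pos'])
cv2.imwrite(f'pics/{nm}.png',cv2.resize(i[int(v0):int(v1),int(u0):int(u1),::-1],None,fx=f,fy=f,interpolation=2))
E
python3 look.py a3 200 400 110 260 4
python3 - <<'E'
from r import *
f=np.load('a3.npz');P=cloud('scene',f['d']);z=f['p'][2]
q=band(P,f['p'],.075,z-.009,z+.000);print(np.percentile(q[:,2],[1,10,50,90]),rect(q),len(q))
q=band(P,(.5745,-.02),.1,.026,.034);print(rect(q))
E
```

```text
[ 0.5744 -0.0195  0.1404] [-1.0e-04  1.0e+00 -7.4e-03  0.0e+00] 0.0432 [ 0.5 -0.2 -3.8]
[0.13169004 0.13296788 0.13508287 0.13742425] (array([ 0.5846, -0.0187]), array([0.0645, 0.0839]), -0.58) 341
(array([ 0.5755, -0.02  ]), array([0.1046, 0.1441]), -1.08)
```

View pics/a3.png

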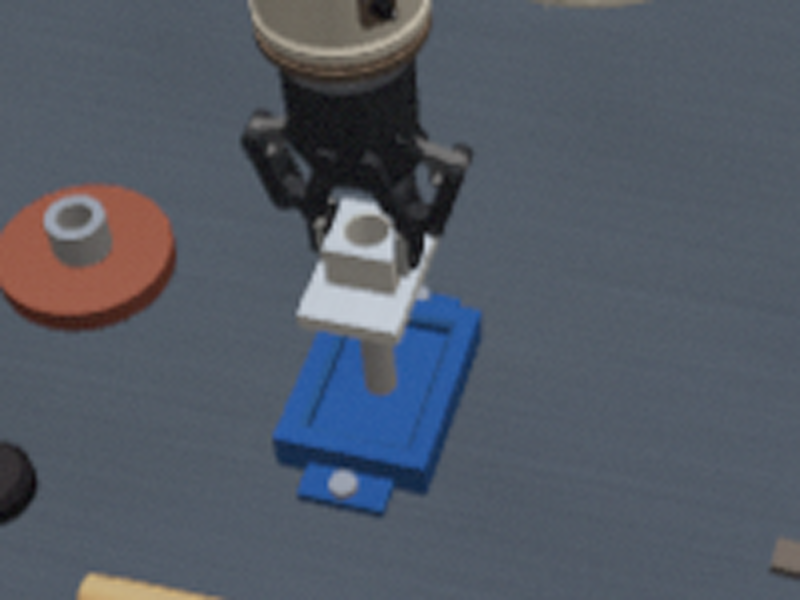

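>>> servo_tool(
  dp=[
    [-0.05, 0.05, 0.3],
    [-0.05, 0.05, 0.8],
    [-0.05, 0.05, 1.4],
    [-0.05, 0.05, 2.0],
    [-0.05, 0.05, 2.6],
    [-0.05, 0.05, 3.2],
    [-0.05, 0.05, 3.8],
    [-0.05, 0.05, 4.4],
    [-0.05, 0.05, 5.0],
    [-0.05, 0.05, 5.6],
    [-0.05, 0.05, 6.2],
    [-0.05, 0.05, 6.8],
    [-0.05, 0.05, 7.3],
    [-0.05, 0.05, 7.6],
    [-0.05, 0.05, 7.8],
    [-0.05, 0.05, 7.8],
    [-0.05, 0.05, 7.8],
  ],
  roll=[0, 0, 0, 0, 0, 0, 0, 0, 0, 0, 0, 0, 0, 0, 0, 0, 0],
  fingers=[3, 3, 3, 3, 3, 3, 3, 3, 3, 3, 3, 3, 3, 3, 3, 3, 3],
)

```text
time: 8.58
ee_pos: [0.5741, -0.0207, 0.0625]
eef_rot: [-0.0, 1.0, -0.008, 0.0]
contact_force: [-0.1, 0.0, -3.7]
grip_width: 0.0428
```

```bash
python3 look.py a4 220 370 150 260 5.3
```

```text
[ 0.5741 -0.0207  0.0625] [-0.0e+00  1.0e+00 -7.8e-03  1.0e-04] 0.0428 [-0.1  0.  -3.7]
```

View pics/a4.png

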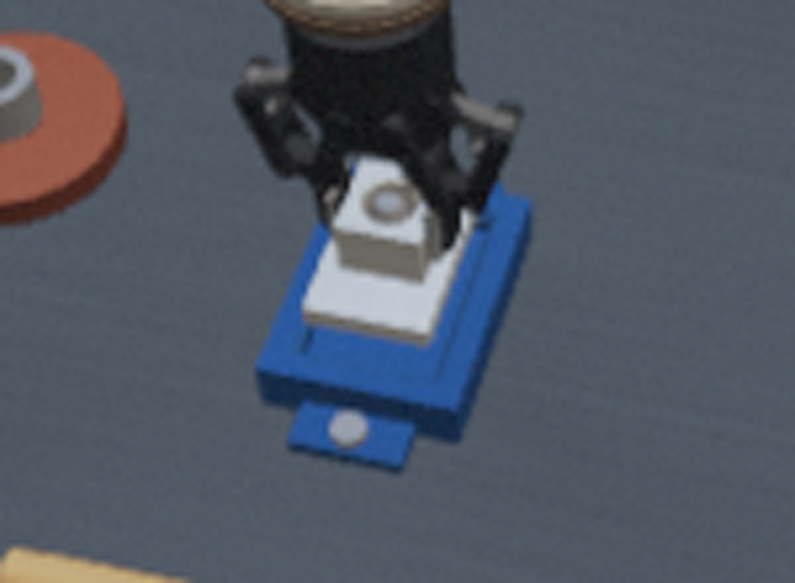

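The spindle tip shows centred in the boss hole at crop (388,202), and there is no contact force. I keep lowering.

>>> servo_tool(
  dp=[
    [0, 0, 0.3],
    [0, 0, 0.7],
    [0, 0, 1.1],
    [0, 0, 1.5],
    [0, 0, 1.8],
    [0, 0, 2.1],
    [0, 0, 2.3],
    [0, 0, 2.5],
    [0, 0, 2.6],
    [0, 0, 2.7],
    [0, 0, 2.75],
    [0, 0, 2.8],
    [0, 0, 2.8],
    [0, 0, 2.8],
  ],
  roll=[0, 0, 0, 0, 0, 0, 0, 0, 0, 0, 0, 0, 0, 0],
  fingers=[3, 3, 3, 3, 3, 3, 3, 3, 3, 3, 3, 3, 3, 3],
)

```text
time: 9.8
ee_pos: [0.574, -0.0207, 0.0344]
eef_rot: [-0.0, 1.0, -0.008, 0.0]
contact_force: [0.1, 1.4, -5.1]
grip_width: 0.0429
```

>>> servo_tool(
  dp=[
    [0, 0, 0.04],
    [0, 0, 0.08],
    [0, 0, 0.12],
    [0, 0, 0.12],
    [0, 0, 0.12],
  ],
  roll=[0, 0, 0, 0, 0],
  fingers=[3, 3, 3, 3, 3],
)

```text
time: 10.22
ee_pos: [0.5741, -0.0207, 0.034]
eef_rot: [0.0, 1.0, -0.008, 0.0]
contact_force: [-6.1, 0.8, 9.9]
grip_width: 0.0432
```

```bash
python3 look.py a5 220 370 150 260 5.3
python3 - <<'E'
from r import *
f=np.load('a5.npz');P=cloud('scene',f['d'])
q=band(P,(.575,-.02),.06,.022,.04);h=cv2.cvtColor(f['i'],cv2.COLOR_RGB2HSV);m=(h[...,1]<50)&(h[...,2]>130)&(np.hypot(P[...,0]-.6,P[...,1]+.02)<.035)
b=P[m];b=b[b[:,2]<.04];print('plate',np.percentile(b[:,2],[5,50,95]),len(b))
m=(h[...,1]>150)&(np.hypot(P[...,0]-.58,P[...,1]+.02)<.075)&(P[...,2]>.026);print('rim',np.median(P[m][:,2]))
E
```

```text
[ 0.5741 -0.0207  0.034 ] [ 0.0e+00  1.0e+00 -7.8e-03  2.0e-04] 0.0432 [-6.1  0.8  9.9]
plate [0.02542163 0.02866848 0.03220543] 255
rim 0.028918891621008164
```

View pics/a5.png

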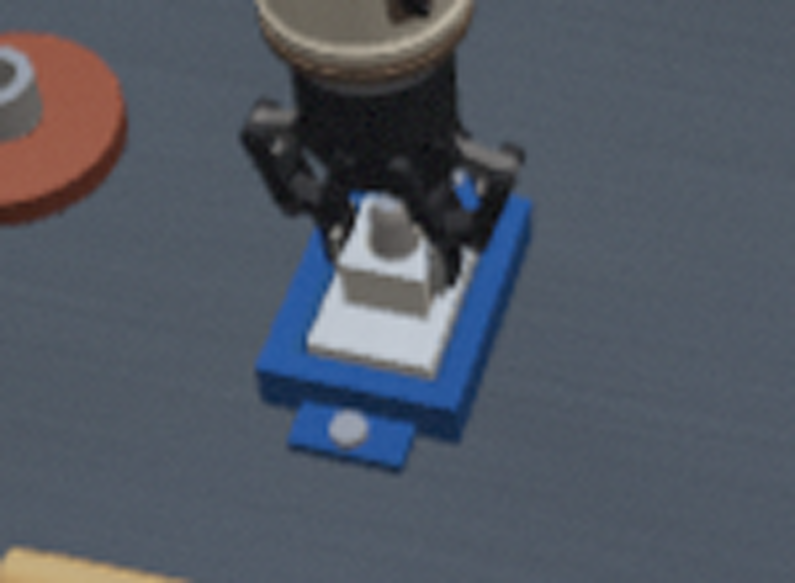

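The plate is seated: its top and the rim are both about 29 mm high, and roughly 14 N is now carried by the pocket floor. Releasing and rising.

>>> servo_tool(
  dp=[
    [0, 0, -0.1],
    [0, 0, -0.1],
    [0, 0, -0.1],
    [0, 0, -0.1],
    [0, 0, -0.1],
    [0, 0, -0.1],
    [0, 0, -0.5],
    [0, 0, -1.4],
    [0, 0, -3.0],
    [0, 0, -5.0],
    [0, 0, -7.2],
    [0, 0, -9.4],
    [0, 0, -11.4],
    [0, 0, -12.8],
    [0, 0, -13.6],
    [0, 0, -14],
    [0, 0, -14],
  ],
  roll=[0, 0, 0, 0, 0, 0, 0, 0, 0, 0, 0, 0, 0, 0, 0, 0, 0],
  fingers=[4.6, 5.2, 6, 6.6, 7.2, 8, 8.4, 8.5, 8.5, 8.5, 8.5, 8.5, 8.5, 8.5, 8.5, 8.5, 8.5],
)

```text
time: 11.68
ee_pos: [0.5742, -0.0207, 0.1738]
eef_rot: [0.0, 1.0, -0.008, 0.0]
contact_force: [0.3, -1.2, 0.1]
grip_width: 0.0851
```

```bash
python3 look.py a6 220 370 150 260 5.3
python3 - <<'E'
from r import *
f=np.load('a6.npz');P=cloud('scene',f['d'])
h=cv2.cvtColor(f['i'],cv2.COLOR_RGB2HSV)
w=(h[...,1]<50)&(h[...,2]>130)&(np.hypot(P[...,0]-.575,P[...,1]+.02)<.065)
b=P[w];b=b[(b[:,2]<.036)&(b[:,2]>.02)];print('plate',rect(b),len(b))
for t,mm in(('+x',b[:,0]>.605),('-x',b[:,0]<.545),('+y',b[:,1]>.004),('-y',b[:,1]<-.044)):print(t,b[mm][:,2].mean().round(4),mm.sum())
b=P[w];b=b[(b[:,2]<.066)&(b[:,2]>.057)];print('boss',rect(b))
m=(h[...,1]>150)&(np.hypot(P[...,0]-.58,P[...,1]+.02)<.075)&(P[...,2]>.026);print('rim',P[m][:,2].mean())
q=band(P,(.505,-.265),.08,.0165,.024);print(' wheel disc',circ(q)); q=band(P,(.505,-.265),.03,.047,.056);print(' hub',circ(q),rect(q))
E
python3 d.py .574 -.0207 .174 -.9 .5045 -.2663 .09 -.9
```

```text
[ 0.5742 -0.0207  0.1738] [ 0.0e+00  1.0e+00 -7.8e-03  5.0e-04] 0.0851 [ 0.3 -1.2  0.1]
plate (array([ 0.5729, -0.0193]), array([0.0649, 0.1063]), -0.99) 357
+x 0.0289 137
-x 0.0278 47
+y 0.0277 106
-y 0.029 39
boss (array([ 0.5747, -0.0197]), array([0.0442, 0.0466]), -0.26)
rim 0.02896481160844959
 wheel disc (array([ 0.5067, -0.2672]), 0.0661)
 hub (array([ 0.5053, -0.2674]), 0.0226) (array([ 0.5058, -0.2669]), array([0.0411, 0.0419]), -21.51)
dp cm -6.56 24.67 8.4 roll 0.0
```

View pics/a6.png

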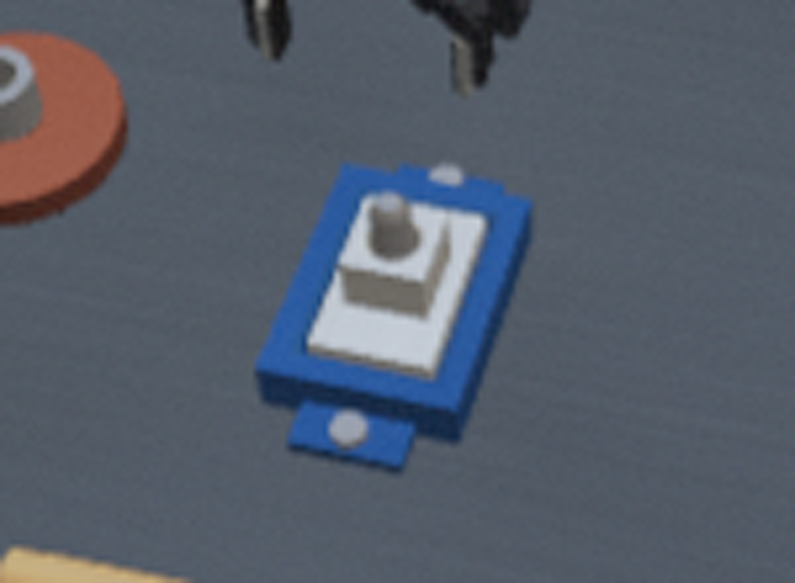

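The plate is flush, with the top level within noise at 28–29 mm, and it stands free. On to the wheel.

>>> servo_tool(
  dp=[
    [-0.2, 0.6, 0],
    [-0.5, 1.9, 0],
    [-1.0, 3.8, 0],
    [-1.7, 6.4, 0],
    [-2.5, 9.3, 0],
    [-3.3, 12.3, 0],
    [-4.1, 15.3, 0.5],
    [-4.8, 18.2, 1.5],
    [-5.5, 20.7, 2.8],
    [-6.0, 22.6, 4.2],
    [-6.35, 23.8, 5.6],
    [-6.5, 24.4, 6.8],
    [-6.56, 24.67, 7.6],
    [-6.56, 24.67, 8.1],
    [-6.56, 24.67, 8.4],
    [-6.56, 24.67, 8.4],
    [-6.56, 24.67, 8.4],
    [-6.56, 24.67, 8.4],
  ],
  roll=[0, 0, 0, 0, 0, 0, 0, 0, 0, 0, 0, 0, 0, 0, 0, 0, 0, 0],
  fingers=[8.5, 8.5, 8.5, 8.5, 8.5, 8.5, 8.5, 8.5, 8.5, 8.5, 8.5, 8.5, 8.5, 8.5, 8.5, 8.5, 8.5, 8.5],
)

```text
time: 13.23
ee_pos: [0.505, -0.266, 0.0898]
eef_rot: [0.0, 1.0, -0.007, 0.0]
contact_force: [-0.6, -0.6, 0.5]
grip_width: 0.0852
```

```bash
python3 look.py b1 140 300 100 220 5
python3 - <<'E'
from r import *
i,d=get_image('top');np.savez('b1t.npz',i=i,d=d)
for n,D in(('top',d),('scene',np.load('b1.npz')['d'])):
    P=cloud(n,D);q=band(P,(.505,-.265),.08,.0165,.024);print(n,' wheel disc',circ(q),len(q)); q=band(P,(.505,-.265),.03,.047,.056);print(' hub',circ(q),rect(q))
E
```

```text
[ 0.505  -0.266   0.0898] [ 2.0e-04  1.0e+00 -7.4e-03  4.0e-04] 0.0852 [-0.6 -0.6  0.5]
top  wheel disc (array([ 0.5039, -0.2646]), 0.0641) 461
 hub (array([ 0.4892, -0.2537]), 0.0024) (array([ 0.4922, -0.2527]), array([0.0129, 0.0091]), 89.02)
scene  wheel disc (array([ 0.5058, -0.2649]), 0.066) 809
 hub (array([ 0.505 , -0.2647]), 0.0228) (array([ 0.5059, -0.2659]), array([0.041 , 0.0416]), -35.23)
```

View pics/b1.png

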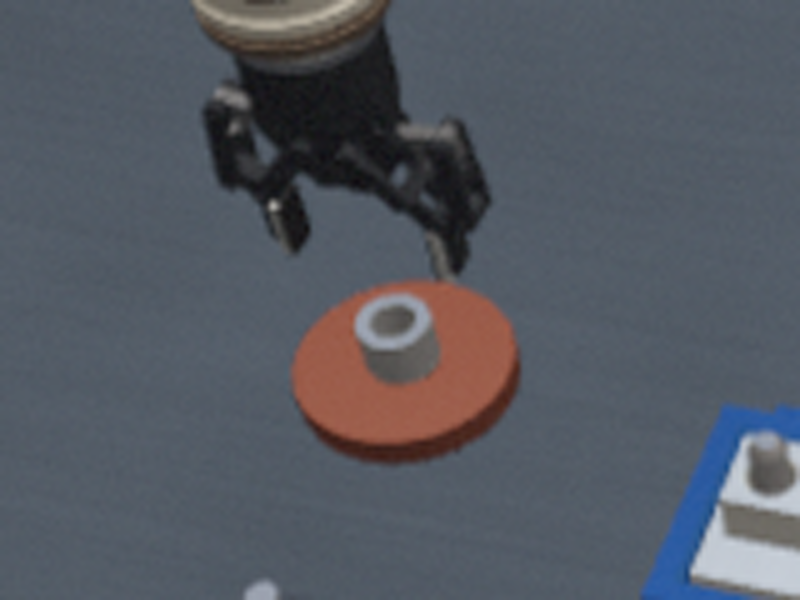

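The fingers straddle the hub at crop (395,330). Descending to grip.

>>> servo_tool(
  dp=[
    [0, 0, 0.8],
    [0, 0, 1.8],
    [0, 0, 2.8],
    [0, 0, 3.8],
    [0, 0, 4.8],
    [0, 0, 5.6],
    [0, 0, 6.2],
    [0, 0, 6.5],
    [0, 0, 6.6],
    [0, 0, 6.6],
    [0, 0, 6.6],
    [0, 0, 6.6],
    [0, 0, 6.6],
    [0, 0, 6.6],
    [0, 0, 6.6],
    [0, 0, 6.6],
    [0, 0, 6.6],
  ],
  roll=[0, 0, 0, 0, 0, 0, 0, 0, 0, 0, 0, 0, 0, 0, 0, 0, 0],
  fingers=[8.5, 8.5, 8.5, 8.5, 8.5, 8.5, 8.5, 8.5, 8.5, 7, 6, 5, 4, 3, 3, 3, 3],
  force=90,
)

```text
time: 14.75
ee_pos: [0.5049, -0.2668, 0.0242]
eef_rot: [0.001, 1.0, -0.008, 0.0]
contact_force: [-3.1, 0.5, 10.9]
grip_width: 0.0415
```

>>> servo_tool(
  dp=[
    [0, 0, -0.2],
    [0, 0, -0.6],
    [0, 0, -1.4],
    [0, 0, -2.6],
    [0, 0, -4.2],
    [0, 0, -6.0],
    [0, 0, -7.8],
    [0, 0, -9.4],
    [0, 0, -10.8],
    [0, 0, -11.8],
    [0, 0, -12.3],
    [0, 0, -12.5],
    [0, 0, -12.5],
  ],
  roll=[0, 0, 0, 0, 0, 0, 0, 0, 0, 0, 0, 0, 0],
  fingers=[3, 3, 3, 3, 3, 3, 3, 3, 3, 3, 3, 3, 3],
)

```text
time: 15.83
ee_pos: [0.5045, -0.2664, 0.1482]
eef_rot: [-0.0, 1.0, -0.008, -0.0]
contact_force: [-0.2, -0.5, -6.8]
grip_width: 0.0418
```

```bash
python3 look.py b2 140 300 70 190 5
python3 d.py .5045 -.2663 0 -.9 .5745 -.02 0 -.9
```

```text
[ 0.5045 -0.2664  0.1482] [-0.      1.     -0.0078 -0.    ] 0.0418 [-0.2 -0.5 -6.8]
dp cm 6.61 -24.74 0.0 roll 0.0
```

View pics/b2.png

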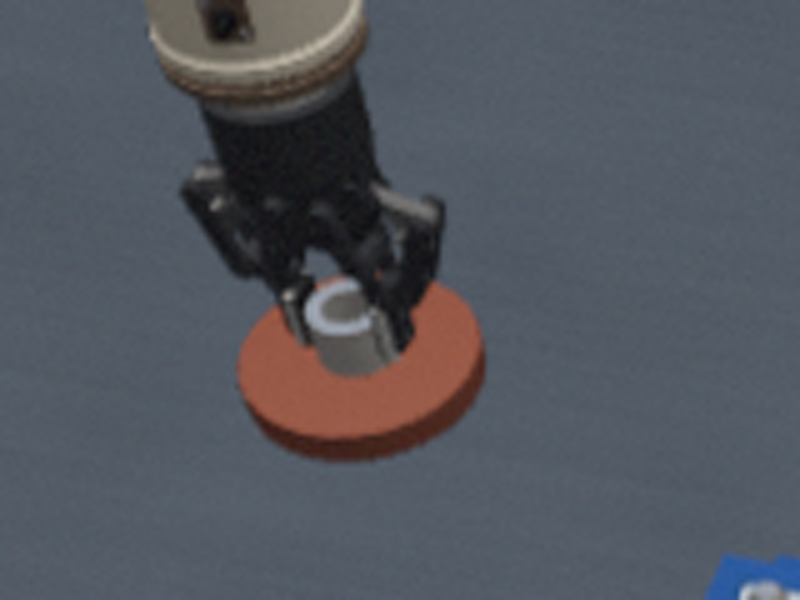

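The wheel is held by the hub at crop (345,310). Next I check its tilt and its offset from the TCP.

```bash
cat > w.py <<'E'
from r import *
import sys
f=np.load(sys.argv[1]+'.npz');i=f['i'];P=cloud('scene',f['d']);p=f['p'];h=cv2.cvtColor(i,cv2.COLOR_RGB2HSV)
m=((h[...,0]<10)|(h[...,0]>172))&(h[...,1]>110)&(abs(P[...,2]-p[2])<.03)&(np.hypot(P[...,0]-p[0],P[...,1]-p[1])<.09)
q=P[m];med=np.median(q[:,2]);t=q[q[:,2]>med-.006]
for _ in range(3):
    A=np.c_[t[:,:2]-p[:2],np.ones(len(t))];s=np.linalg.lstsq(A,t[:,2],rcond=None)[0];r=t[:,2]-A@s;t=t[abs(r)<.0035]
print('disc plane slope deg',np.degrees(s[:2]).round(2),'z at TCP-tcpz',(s[2]-p[2]).round(4),len(t))
e=cv2.convexHull(t[:,:2].astype(np.float32))[:,0]
A=np.c_[2*e,np.ones(len(e))];c=np.linalg.lstsq(A,(e**2).sum(1),rcond=None)[0];print('circle',c[:2].round(4),np.sqrt(c[2]+c[:2]@c[:2]).round(4),'minus tcp',(c[:2]-p[:2]).round(4))
E
python3 w.py b2
```

```text
disc plane slope deg [-0.33 -0.03] z at TCP-tcpz -0.0057 808
circle [ 0.5069 -0.264 ] 0.0637 minus tcp [0.0023 0.0023]
```

>>> servo_tool(
  dp=[
    [0.1, -0.4, 0],
    [0.35, -1.3, 0],
    [0.75, -2.8, 0],
    [1.25, -4.7, 0],
    [1.8, -6.8, 0],
    [2.35, -8.9, 0],
    [2.9, -11.0, 0],
    [3.45, -13.1, 0],
    [4.0, -15.2, 0],
    [4.6, -17.3, 0],
    [5.15, -19.3, 0],
    [5.6, -21.1, 0],
    [6.0, -22.6, 0],
    [6.3, -23.7, 0],
    [6.45, -24.3, 0],
    [6.53, -24.6, 0],
    [6.56, -24.7, 0],
    [6.56, -24.7, 0],
    [6.56, -24.7, 0],
    [6.56, -24.7, 0],
  ],
  roll=[0, 0, 0, 0, 0, 0, 0, 0, 0, 0, 0, 0, 0, 0, 0, 0, 0, 0, 0, 0],
  fingers=[3, 3, 3, 3, 3, 3, 3, 3, 3, 3, 3, 3, 3, 3, 3, 3, 3, 3, 3, 3],
)

```text
time: 17.55
ee_pos: [0.574, -0.021, 0.1481]
eef_rot: [0.0, 1.0, -0.008, -0.0]
contact_force: [0.1, 0.7, -6.4]
grip_width: 0.042
```

```bash
python3 look.py b3 210 370 100 220 5; python3 w.py b3
```

```text
[ 0.574  -0.021   0.1481] [ 0.      1.     -0.0082 -0.    ] 0.042 [ 0.1  0.7 -6.4]
disc plane slope deg [-0.15  0.12] z at TCP-tcpz -0.0055 966
circle [ 0.575  -0.0194] 0.0642 minus tcp [0.0011 0.0016]
```

View pics/b3.png

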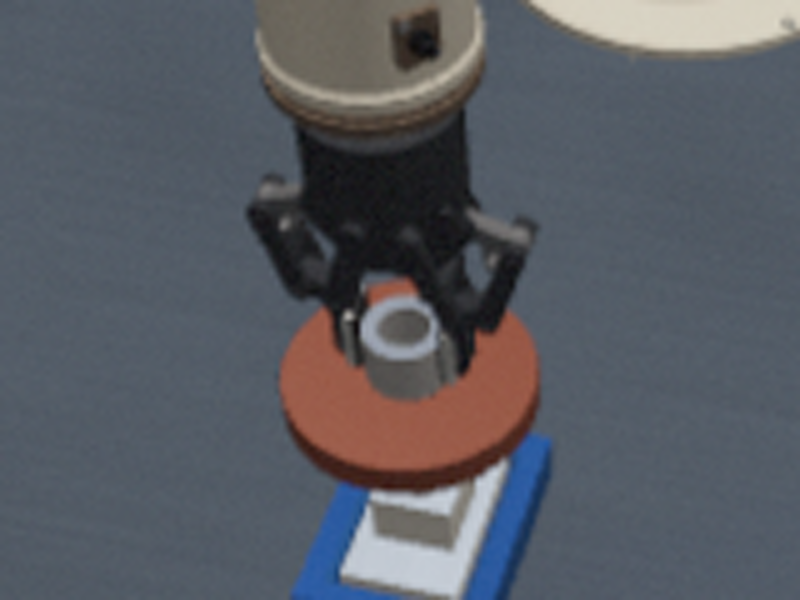

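>>> servo_tool(
  dp=[
    [0, 0, 0.3],
    [0, 0, 0.8],
    [0, 0, 1.3],
    [0, 0, 1.8],
    [0, 0, 2.2],
    [0, 0, 2.6],
    [0, 0, 3.0],
    [0, 0, 3.3],
    [0, 0, 3.6],
    [0, 0, 3.8],
    [0, 0, 4.0],
    [0, 0, 4.1],
    [0, 0, 4.1],
    [0, 0, 4.1],
  ],
  roll=[0, 0, 0, 0, 0, 0, 0, 0, 0, 0, 0, 0, 0, 0],
  fingers=[3, 3, 3, 3, 3, 3, 3, 3, 3, 3, 3, 3, 3, 3],
)

```text
time: 18.77
ee_pos: [0.5741, -0.0204, 0.1072]
eef_rot: [-0.0, 1.0, -0.008, 0.0]
contact_force: [-0.3, -0.1, -5.0]
grip_width: 0.0418
```

```bash
python3 look.py b4 210 370 120 240 5; python3 w.py b4
```

```text
[ 0.5741 -0.0204  0.1072] [-1.0e-04  1.0e+00 -7.8e-03  1.0e-04] 0.0418 [-0.3 -0.1 -5. ]
disc plane slope deg [-0.13  0.  ] z at TCP-tcpz -0.0056 913
circle [ 0.5756 -0.019 ] 0.0641 minus tcp [0.0015 0.0014]
```

View pics/b4.png

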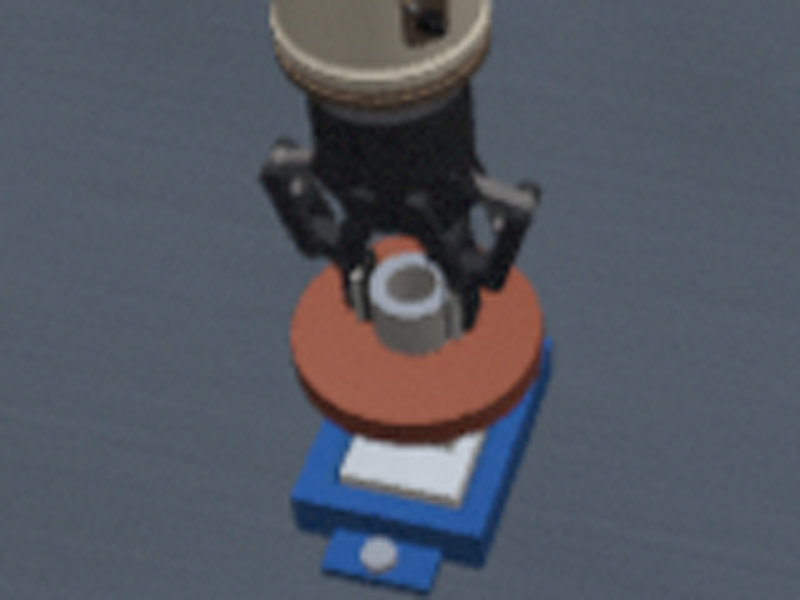

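The hole is over the spindle (hub at crop (410,285)), with no contact load. Lowering to just above the boss.

>>> servo_tool(
  dp=[
    [0, 0, 0.2],
    [0, 0, 0.5],
    [0, 0, 0.8],
    [0, 0, 1.1],
    [0, 0, 1.3],
    [0, 0, 1.5],
    [0, 0, 1.7],
    [0, 0, 1.8],
    [0, 0, 1.9],
    [0, 0, 1.95],
    [0, 0, 2.0],
    [0, 0, 2.0],
    [0, 0, 2.0],
  ],
  roll=[0, 0, 0, 0, 0, 0, 0, 0, 0, 0, 0, 0, 0],
  fingers=[3, 3, 3, 3, 3, 3, 3, 3, 3, 3, 3, 3, 3],
)

```text
time: 19.9
ee_pos: [0.5741, -0.0204, 0.0871]
eef_rot: [-0.0, 1.0, -0.008, -0.0]
contact_force: [-0.0, 0.3, -5.3]
grip_width: 0.0421
```

>>> servo_tool(
  dp=[
    [0, 0, 0.02],
    [0, 0, 0.04],
    [0, 0, 0.06],
    [0, 0, 0.08],
    [0, 0, 0.08],
    [0, 0, 0.08],
  ],
  roll=[0, 0, 0, 0, 0, 0],
  fingers=[3, 3, 3, 3, 3, 3],
)

```text
time: 20.4
ee_pos: [0.5741, -0.0204, 0.0864]
eef_rot: [-0.0, 1.0, -0.008, 0.0]
contact_force: [-1.0, 0.9, -4.0]
grip_width: 0.0416
```

>>> servo_tool(
  dp=[
    [0, 0, 0.02],
    [0, 0, 0.04],
    [0, 0, 0.06],
    [0, 0, 0.06],
    [0, 0, 0.06],
  ],
  roll=[0, 0, 0, 0, 0],
  fingers=[3, 3, 3, 3, 3],
)

```text
time: 20.82
ee_pos: [0.5741, -0.0204, 0.0863]
eef_rot: [0.0, 1.0, -0.008, 0.0]
contact_force: [-4.5, 1.4, 5.5]
grip_width: 0.0419
```

```bash
python3 look.py b5 210 370 120 240 5; python3 w.py b5
```

```text
[ 0.5741 -0.0204  0.0863] [ 0.0e+00  1.0e+00 -7.8e-03  2.0e-04] 0.0419 [-4.5  1.4  5.5]
disc plane slope deg [-0.52 -0.1 ] z at TCP-tcpz -0.0054 889
circle [ 0.5764 -0.0186] 0.0637 minus tcp [0.0023 0.0018]
```

It has landed: the boss now carries about 11 N, and the disc top is at 81 mm against an expected 82 mm. Releasing.

>>> servo_tool(
  dp=[
    [0, 0, -0.05],
    [0, 0, -0.1],
    [0, 0, -0.1],
    [0, 0, -0.1],
    [0, 0, -0.1],
    [0, 0, -0.1],
    [0, 0, -0.1],
    [0, 0, -0.5],
    [0, 0, -1.4],
    [0, 0, -3.0],
    [0, 0, -5.0],
    [0, 0, -7.2],
    [0, 0, -9.4],
    [0, 0, -11.0],
    [0, 0, -11.8],
    [0, 0, -12],
    [0, 0, -12],
  ],
  roll=[0, 0, 0, 0, 0, 0, 0, 0, 0, 0, 0, 0, 0, 0, 0, 0, 0],
  fingers=[4.4, 4.8, 5.4, 6, 6.8, 7.6, 8.2, 8.5, 8.5, 8.5, 8.5, 8.5, 8.5, 8.5, 8.5, 8.5, 8.5],
)

```text
time: 22.28
ee_pos: [0.5741, -0.0204, 0.2059]
eef_rot: [-0.0, 1.0, -0.008, 0.0]
contact_force: [-0.1, 0.1, -0.1]
grip_width: 0.085
```

```bash
python3 look.py b6 170 490 110 310 2.5; sed 's/p=f\[.p.\];/p=np.array([.574,-.02,.0863]);/' w.py > w2.py; python3 w2.py b6
```

```text
[ 0.5741 -0.0204  0.2059] [-0.0e+00  1.0e+00 -7.8e-03  3.0e-04] 0.085 [-0.1  0.1 -0.1]
disc plane slope deg [-0.18 -0.03] z at TCP-tcpz -0.0054 1122
circle [ 0.5748 -0.0191] 0.0643 minus tcp [0.0008 0.0009]
```

View pics/b6.png

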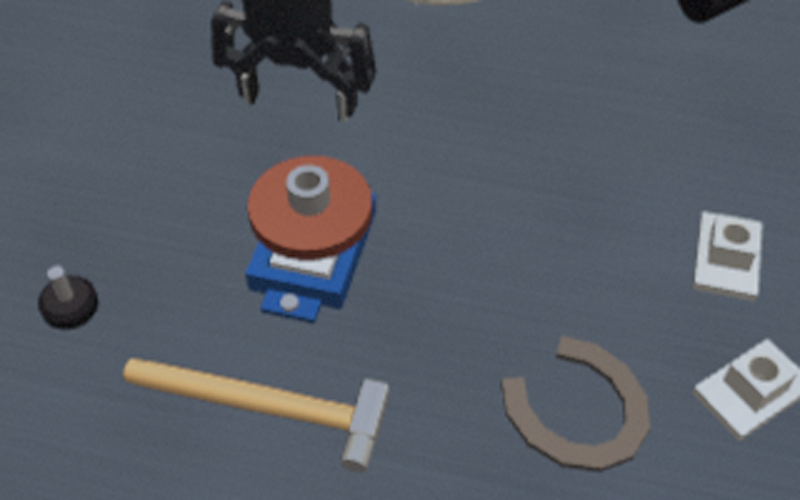

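The wheel sits level at crop (310,205), slope under 0.2°, disc top about 81 mm. The hammer, horseshoe, screw and spare plates lie where they were, and the gripper is clear at 0.21 m.

```bash
python3 -c "
from rig import sign_off
print(sign_off())"
```

```text
the job is handed in; nothing more can be done
None
```

The job is done and handed in at about 22.4 s of the 54 s allowed. The drive plate sits flush in the head's pocket, boss up, and the wheel rests flat on its boss, hub up.

- **Plate:** I took the plate nearest the base (0.56 m, against 0.64 m and 0.79 m for the look-alikes). I gripped it by its boss, lowered it over the spindle into the pocket and let go. Its top measured 28–29 mm and the head's rim 29 mm; both should be 30 mm, so the scene camera reads about 1 mm low.
- **Wheel:** I gripped it by the hub and lowered it until the force reading showed the boss carrying about 11 N, then let go. The disc top measured 81 mm against the nominal 82 mm, with a slope under 0.2°, centred on the spindle to about 1 mm.
- **Other things:** In the last picture the horseshoe, hammer, lock screw and the two other plates lie where they were. I checked this by eye, not by measurement.
- **Robot:** The gripper was open and clear of everything, with no force on it. The highest force shown at the end of any move was about 12 N.

No check failed. The two cameras disagreed by about 2 mm in x throughout, which is within the stated calibration. I used values between the two.

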